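Slide the panel home and work the press treadle

ROBOT

A 6-joint arm with a two-finger parallel gripper is mounted at the origin on the work surface. World frame = base frame: x ahead of the robot, y to its left, z up, the work surface at z = 0. Lengths are in m, angles in rad, forces in N, time in s.
With the tool pointing down it reaches from about 0.325 to 0.75 m from the base axis. Payload 7.6 kg.
Tool frame: the origin (TCP) lies between the finger pads; the fingertips stand 22 mm ahead of it and the grasp point (between the pads) lies 3 mm ahead of it (robot.finger_overhang is the distance from the TCP to the fingertips, in m); z points along the fingers, y is the line along which they close (so a half turn about z gives the same grasp; the last joint's range is limited). The gripper opens to 85 mm and grips with 20 to 120 N. Pads are 22 mm wide; open, the fingers measure 114 mm over their backs; the gripper's body (76 mm by 85 mm) begins 54 mm behind the grasp point. The pads swing forward as they close: fully open they stand 13 mm farther back than shut.
Start: joints at [1.036, 0.052, 1.401, -0, 1.689, -0.07], TCP at [0.235, 0.469, 0.253] pointing down, gripper open.
Joint ranges: [-2.9, 2.9], [-0.91, 2.17], [0.12, 2.37], [-1.06, 4.2], [0.26, 2.73], [-2.93, 2.93]. Speed limits (rad/s): [2.57, 2.57, 3.01, 3.14, 3.14, 3.14].

INTERFACE

Orientations are given as a rotation vector (axis times angle).
In Python, from rig import robot, viewer gives the robot as it stands. The module is installed in compiled form; this text tells all that it offers.
- The arm moves only by the tool servo_tool, never from a script. Its argument "series" is text: rows parted by semicolons, each of 6 numbers parted by spaces: the shift along the tool's x, y, z each as a share of 0.75 m, from -1 to 1, then the turn, a rotation vector about the tool's x, y, z each as a share of 30 degrees, from -1 to 1. In form: tx ty tz rx ry rz; .... A call has 1 to 20 rows; each row is the pose to reach, as a shift and turn from the pose commanded when the call began, along the tool's axes at that moment; what a row does not reach only later rows make up. A row lasts 1/10 s, in which the tool goes at most 50 mm and 8.59 degrees, less where a joint would pass 70% of its speed; a pose out of reach is approached as far as the arm can. A call with a number of a shift or a turn outside -1 to 1 is refused whole. A call with a gripper value outside its range is refused whole. "hand" is the closure, from 0 (fully open) to 1 (shut), set as the call begins (left out, the last holds). The fingers move at their own pace and stop on an object; the grip force is fixed at half the most. Time passes only in rows, so rows that repeat a pose let the fingers close. It gives the time, the measured TCP pose, the force, the opening and the grip force at its end, in the units of the state.
- robot.read_state(): the state, without advancing time (a new reading comes with each control period).
- viewer.get_image(name): name is "scene" or "top" or "wrist"; returns a dict with "pixels" (420x560x3 uint8, blue, green, red), "mtx" (3x3 intrinsics, pixels), "R" (3x3) and "t" (3): a world point X has camera coordinates R X + t. Camera axes: x right, y down, z forward; pixel columns grow to the right and rows downward; lengths in m; the calibration is good to about 2 mm. A picture is of the moment at which its call begins. There is no depth.
- robot.finish_job(): hands the job in; it is judged then, once.
The state is a dict: "time": time; "joint_pos": joint angles; "qvel": joint speeds; "tau": joint torques, N m; "tool_pos": TCP position; "orientation": TCP orientation; "contact_force": force on the tool from outside, world axes, zero at the start; "torque": the same for the moment, N m; "width": opening from 0.0 (shut) to 1.0 (fully open); "grip_force": force on a finger pad.
Only numpy, scipy, OpenCV 4.12 (cv2) and the standard library are available. Lean on these libraries where they do the work, as an engineer would, in place of code of your own. Each camera call takes 0.05 s, during which the arm holds its last target. There are 200 camera calls.

TASK

Gently slide the board lying on the bench press's platen along its guides until its far edge is fully home against the back stop. Only then press the spring treadle all the way down to its stop, keep it down for about two seconds to press the board, and let it come right back up, with the board still home. Do not shift the mug, jar, tape or screwdriver that stand about them.

Things in the scene. Friction and masses are not known exactly. Their poses are not given: they have to be found in the camera images.
- press: Black bench press, fixed. Origin: on the bench under the platen's centre; x runs towards the back stop, z up. Platen 360 x 210 mm (x, y), its top 45 mm above the bench. On it two aluminium side guides, 10 mm high, 12 mm wide, 108 mm apart inside, run from x = 0 to 142 mm either side of y = 0; at their end is the back stop, a bar 12 mm high.
- press_head (a point): Underside of the pressing head (60 x 110 mm in x, y), which hangs over x = 85 to 145 mm of the platen, 45 mm above it while open. The treadle drives it straight down 31 mm onto the board and it rises with the treadle. Its column (48 mm across) stands at x = 115, y = +142 mm in the press's frame; an arm at its top, up to 274 mm above the bench, reaches over the head.
- press_stop (a point): Centre of the face of the press's back stop, at the height of the platen's top; axes as the press. The board is home when its far edge lies against this face.
- panel: Board with white face and brown edges, 150 x 100 x 14 mm (x, y, z), 0.1 to 0.25 kg, loose on the platen between the guides, its far end 30 to 75 mm short of the back stop. Origin: centre of its underside; x along its length, towards the stop. When home, its near 95 mm is clear of the pressing head and its near edge, by which it can be pushed, is at x = -10 mm in the press's frame.
- panel_far_edge (a point): Middle of the board's far edge (the one facing the back stop), at its underside.
- treadle_base: Steel base of the treadle unit, 240 x 110 x 12 mm (x, y, z), fixed to the bench beside the press, on its left or right. Origin: on the bench under the base's centre. The treadle's hinge line runs along y at x = +100 mm, 40 mm above the bench.
- treadle_tread (a point): Place to press: top of the treadle plate, on its middle line, 150 mm from the hinge, 40 mm from its free end. Aluminium plate 175 x 70 x 7 mm, rubber ribs at its free end, reaching from the hinge to the base's -x side; its free end stands raised by 0.22 rad. This point is about 78 mm above the bench with the treadle up, 45 mm with it down.
- treadle (a joint): Treadle angle, rad: 0 = fully up (at rest), 0.22 = fully down on its stop. A spring brings it back up. Pressed at the tread point it takes about 4 N to start and about 10 N at the stop.
- mug: White mug, 80 mm across, 95 mm high, standing beside the press. A bystander. Origin: centre of its underside.
- jar: Small grey jar with a steel lid, 60 mm across, 75 mm high, standing beside the press. A bystander. Origin: centre of its underside.
- tape: Cardboard-brown ring of tape, 90 mm across, 25 mm high, lying beyond the hinge end of the treadle unit. A bystander. Origin: centre of its underside.
- screwdriver: Screwdriver lying beside the treadle unit. A bystander. Origin: underside, near its middle.

How it is judged:
By the outcome, as a careful person would: the job done as asked, in the order asked, and still so for the second after the job is handed in, with the robot touching nothing.
It also fails if it takes over 51 s, if anything falls off the work surface, if the arm or the gripper's body presses on something with over 40 N, if the wrist force passes 120 N, or if a joint passes its speed limit or range.

## Working session

There is one attempt and no reset: what is moved stays moved. The work goes in short steps, Python scripts to look and compute and a tool call to move; the robot and the scene stay as the last step left them, time stands still between calls to the robot, and variables do not carry over. Pictures are saved under pics/ and viewed, at most 10 in all, crops included, and the job is handed in when it is done.

Besides the shell and the picture viewer there is one more tool, called after ">>>" in YAML: its name, and indented under it one key for each argument. servo_tool: Moves the arm, as the interface text tells. Its arguments: {"type":"object","properties":{"series":{"type":"string"},"hand":{"type":"number"}},"required":["series"]}

```bash
mkdir -p pics; python3 - <<'E'
from rig import robot, viewer
import cv2,pickle
d={}
for n in ("scene","top"):
    d[n]=viewer.get_image(n); cv2.imwrite(f"pics/{n}0.png",cv2.resize(d[n]["pixels"],(800,600),interpolation=cv2.INTER_CUBIC))
pickle.dump(d,open("cams.pkl","wb"))
s=robot.read_state(); print(s["time"],s["tool_pos"],s["orientation"],s["contact_force"],s["width"],robot.finger_overhang)
E
```

```text
0.1 [0.23520109 0.46911804 0.25255588] [-7.23478164e-01 -3.05674219e+00  2.04887947e-03] [0.16481663 0.53016931 0.79835531] 0.9995808887404826 0.022
```

View pics/scene0.png

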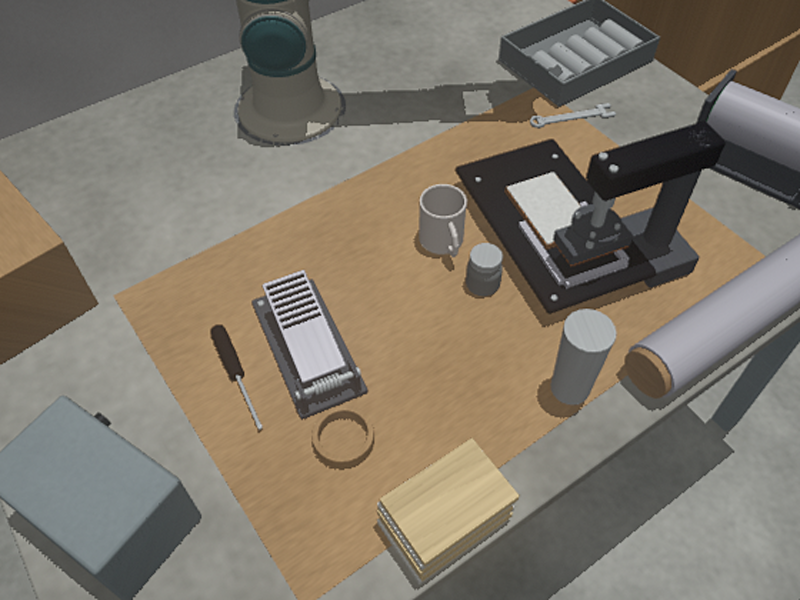

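View pics/top0.png

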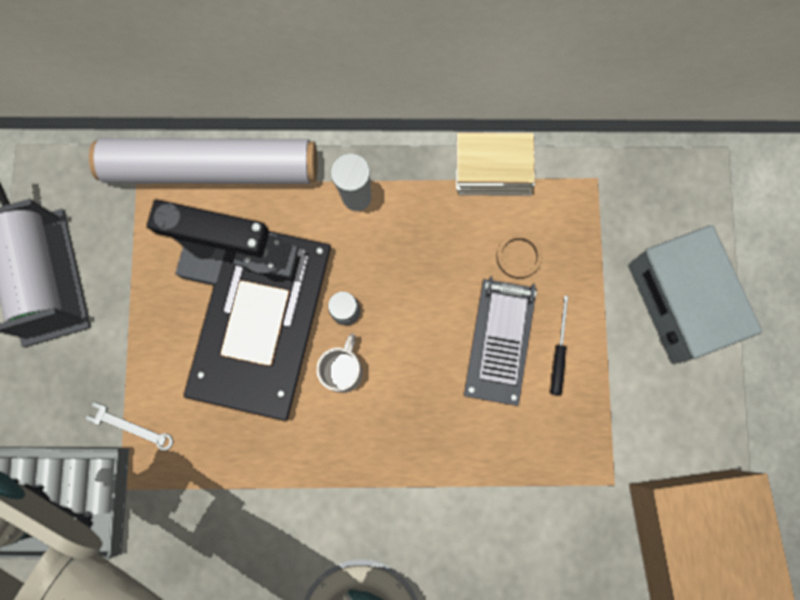

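The scene view shows the press at the right with the board around (548,205), and the treadle at the left around (310,340) with its ribs at (293,297). The top view (800 px wide) shows the board at (255,320), the head at (270,255) and the treadle at (503,345), with the screwdriver right of it, the tape beyond its hinge, and the mug and jar right of the press. Next I'll enlarge crops.

```bash
python3 - <<'E'
import cv2,pickle,numpy as np
d=pickle.load(open("cams.pkl","rb"))
def crop(n,x,y,w,h,s):
    c=cv2.resize(d[n]["pixels"][y:y+h,x:x+w],None,fx=s,fy=s,interpolation=cv2.INTER_CUBIC)
    for i in range(0,w,20): cv2.line(c,(i*s,0),(i*s,6),(0,0,255),1); cv2.putText(c,str(x+i),(i*s,16),0,.35,(0,0,255))
    for i in range(0,h,20): cv2.line(c,(0,i*s),(6,i*s),(0,0,255),1); cv2.putText(c,str(y+i),(8,i*s+4),0,.35,(0,0,255))
    return c
cv2.imwrite("pics/ctop.png",np.hstack([crop("top",120,150,120,145,4),crop("top",320,190,80,145,4)]))
cv2.imwrite("pics/cscene.png",np.hstack([crop("scene",170,180,90,145,4),crop("scene",315,90,110,145,4)]))
for n in d: print(n,d[n]["mtx"].tolist(),(-d[n]["R"].T@d[n]["t"]).round(3))
E
```

```text
scene [[517.0252536686203, 0.0, 286.73014979446174], [0.0, 517.0252536686203, 205.74917535167245], [0.0, 0.0, 1.0]] [ 1.161 -0.502  0.998]
top [[530.1415844302579, 0.0, 284.767362657115], [0.0, 530.1415844302579, 209.06066848660734], [0.0, 0.0, 1.0]] [ 0.356 -0.103  1.508]
```

View pics/ctop.png

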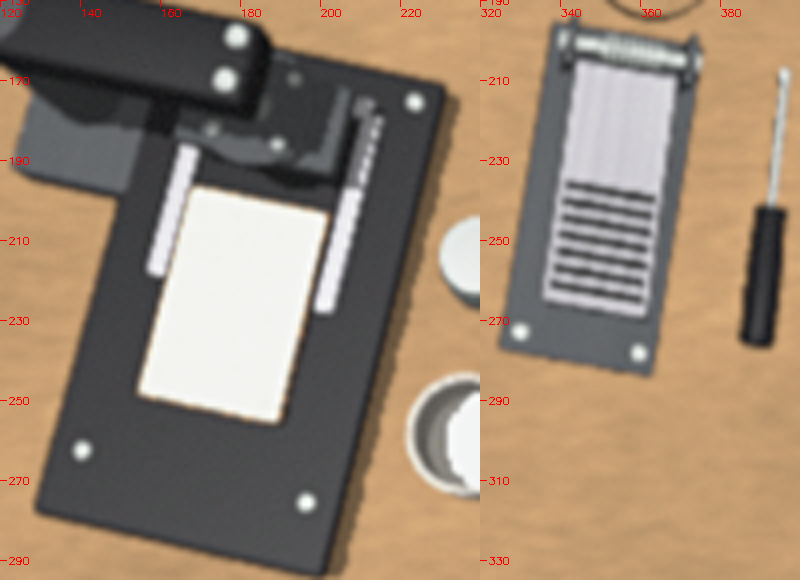

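View pics/cscene.png

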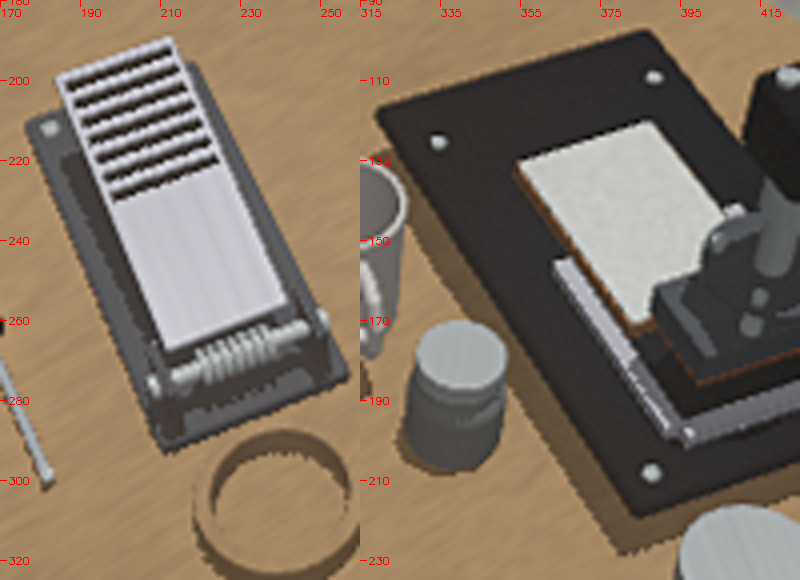

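The crops show the board's four corners, the platen's corners and screws, and the treadle plate's corners clearly in both views. I'll triangulate them.

```bash
cat > h.py <<'E'
import cv2,pickle,numpy as np
from scipy.optimize import least_squares
d=pickle.load(open("cams.pkl","rb"))
def P(n): return d[n]["mtx"]@np.c_[d[n]["R"],d[n]["t"]]
def tri(a,b):
    X=cv2.triangulatePoints(P("top"),P("scene"),np.array(a,float),np.array(b,float)).ravel(); X=X[:3]/X[3]
    e=[np.hypot(*((lambda q:q[:2]/q[2])(P(n)@np.r_[X,1])-p)) for n,p in(("top",a),("scene",b))]
    return X,max(e)
def fit(obs,x0):
    # obs: (cam,pix,local xyz); pose x,y,yaw
    def f(p):
        c,s=np.cos(p[2]),np.sin(p[2]); r=[]
        for n,px,l in obs:
            X=np.array([p[0]+c*l[0]-s*l[1],p[1]+s*l[0]+c*l[1],l[2],1]); q=P(n)@X; r+=list(q[:2]/q[2]-px)
        return r
    o=least_squares(f,x0,loss="soft_l1"); return o.x,np.abs(o.fun).reshape(-1,2).max(1).round(1)
E
python3 - <<'E'
from h import *
np.set_printoptions(precision=4,suppress=True)
T={"b_nL":((154.5,248.25),(388,120.5),(-.075,.05,.059)),"b_nR":((190.5,255.75),(354.25,130.5),(-.075,-.05,.059)),"b_fR":((201.75,203),(383.75,173.25),(.075,-.05,.059)),
"p_nL":((129,277.25),(387.5,97.5),(-.18,.105,.045)),"p_nR":((200.5,294),(320,117),(-.18,-.105,.045)),"p_fR":((230.75,171.25),(384.25,219.25),(.18,-.105,.045)),
"s_nL":((140.5,262.5),(388.5,109),None),"s_nR":((196.5,275.5),(334.5,125.5),None),"s_fR":((223.75,175.5),(388,208),None),
"t_nL":((336,264.25),(213,189.5),(0,0,0)),"t_nR":((361.5,269.25),(184.5,199.5),(0,0,0)),"t_hL":((343.5,204.5),(241.5,256.25),0),"t_hR":((369.5,208.75),(212,267.5),0),
"base_s":((330,272.75),(0,0),0),}
for k,v in T.items():
    if k!="base_s": X,e=tri(*v[:2]); print(k,X,round(e,2))
for c in "bp":
    obs=[(n,np.array(v[i]),v[2]) for k,v in T.items() if k[:2]==c+"_" for i,n in((0,"top"),(1,"scene"))]
    if c=="b": obs.append(("top",np.array((168,196.5)),(.075,.05,.059)))
    print(c,*fit(obs,[.4,.2,0.]))
obs=[("top",np.array((324.75,276.75)),(-.12,.055,.012)),("top",np.array((363,284)),(-.12,-.055,.012)),("scene",np.array((176.5,210)),(-.12,-.055,.012)),("scene",np.array((211.25,293)),(.12,-.055,.012)),("scene",np.array((257,274.25)),(.12,.055,.012))]
print("t",*fit(obs,[.4,-.2,0.]))
E
```

```text
b_nL [0.4978 0.2781 0.054 ] 0.26
b_nR [0.4786 0.178  0.0586] 0.82
b_fR [0.6263 0.1526 0.0497] 0.07
p_nL [0.4187 0.3486 0.0399] 0.49
p_nR [0.3752 0.1487 0.0416] 0.47
p_fR [0.7222 0.075  0.0317] 0.65
s_nL [0.4587 0.3171 0.0444] 0.13
s_nR [0.4246 0.1603 0.0435] 0.01
s_fR [0.7077 0.0945 0.0435] 0.13
t_nL [ 0.4573 -0.2197  0.0801] 0.11
t_nR [ 0.445  -0.2872  0.0797] 0.46
t_hL [ 0.6259 -0.2474  0.0428] 1.43
t_hR [ 0.615  -0.3169  0.0472] 0.08
b [ 0.5621  0.2129 -0.191 ] [0.4 1.1 0.6 0.7 0.6 2.  1.1]
p [ 0.5727  0.209  -0.2148] [1.4 1.4 0.8 1.7 2.3 0.9]
t [ 0.5372 -0.2688 -0.1803] [0.8 0.5 0.3 1.3 0.8]
```

The heights check out: the board top is about 54–59 mm, the screws on the platen 44 mm, and the treadle's free end 80 mm. The board's near edge is centred near (0.488, 0.227). I'll move above a point just behind that edge, turned in line with the press and with the gripper half closed.

>>> servo_tool:
  series: "-0.03 -0.01 0.005 0 0 -0.04; -0.09 -0.03 0.015 0 0 -0.11; -0.15 -0.055 0.025 0 0 -0.18; -0.21 -0.077 0.035 0 0 -0.25; -0.27 -0.098 0.045 0 0 -0.32; -0.33 -0.12 0.055 0 0 -0.39; -0.38 -0.138 0.062 0 0 -0.45; -0.406 -0.147 0.067 0 0 -0.477; -0.406 -0.147 0.067 0 0 -0.477; -0.406 -0.147 0.067 0 0 -0.477; -0.406 -0.147 0.067 0 0 -0.477"
  hand: 0.4

```text
time: 1.2
tool_pos: [0.4575, 0.2351, 0.2032]
orientation: [-0.336, -3.124, -0.001]
contact_force: [0.0, 0.2, 1.0]
width: 0.601
grip_force: 0.0
```

```bash
python3 - <<'E'
from rig import robot, viewer
from h import *
from scipy.spatial.transform import Rotation as Ro
im=viewer.get_image("wrist"); pickle.dump(im,open("w1.pkl","wb"))
cv2.imwrite("pics/w1.png",cv2.resize(im["pixels"],(800,600),interpolation=cv2.INTER_CUBIC))
s=robot.read_state(); print(s["time"],s["tool_pos"],Ro.from_rotvec(s["orientation"]).as_matrix().round(4),s["contact_force"],s["width"])
# top-view guide ends at z=.055 (near end centres)
def ray(n,px,z):
    c=d[n]; C=-c["R"].T@c["t"]; v=c["R"].T@np.linalg.inv(c["mtx"])@np.r_[px,1]; return C+v*(z-C[2])/v[2]
a,b=ray("top",(159,218.5),.055),ray("top",(201,227.75),.055); print(a,b,np.linalg.norm(a-b),(a+b)/2,np.arctan2(*(a-b)[:2])*-1)
E
```

```text
1.25 [0.45748215 0.23521103 0.20328967] [[-9.773e-01  2.120e-01  2.000e-04]
 [ 2.120e-01  9.773e-01  4.000e-04]
 [-1.000e-04  4.000e-04 -1.000e+00]] [0.26486662 0.32297144 0.14470273] 0.5998870079928368
[0.58040575 0.26929781 0.055     ] [0.55563897 0.15114843 0.055     ] 0.1207173162894668 [0.56802236 0.21022312 0.055     ] -0.20663063308428956
```

View pics/w1.png

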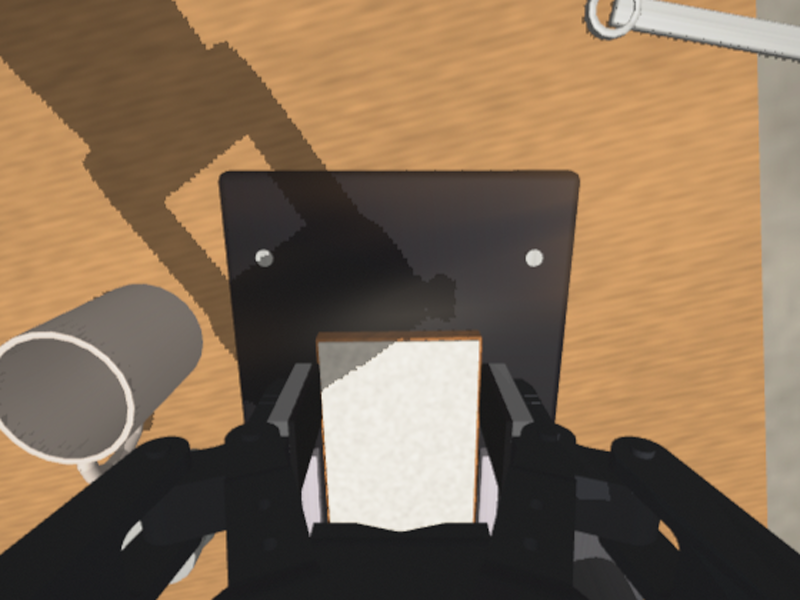

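The wrist view shows the platen edge level (y≈172, from x = 220 to 580), so the tool is square to the press. The board's near edge is at y≈341, x = 318–480, centred between the fingers.

```bash
python3 - <<'E'
from h import *
im=pickle.load(open("w1.pkl","rb")); d["w"]=im
def ray(n,px,z):
    c=d[n]; C=-c["R"].T@c["t"]; v=c["R"].T@np.linalg.inv(c["mtx"])@np.r_[px,1]; return C+v*(z-C[2])/v[2]
np.set_printoptions(precision=4,suppress=True)
for k,p,z in(("bnR",(320,341),.059),("bnL",(480,341),.059),("pnR",(220,172),.045),("pnL",(580,172),.045),("sR",(264,258),.045),("sL",(535,258),.045)):
    X=ray("w",(p[0]*.7,p[1]*.7),z); D=X-[.4575,.2352,0]; u=np.array([.9773,-.2120]); v=np.array([.2120,.9773]); print(k,X,"ahead",D[:2]@u,"left",D[:2]@v)
E
```

```text
bnR [0.4808 0.1805 0.059 ] ahead 0.034387006578381674 left -0.04856056968702357
bnL [0.5011 0.2736 0.059 ] ahead 0.03445590943140451 left 0.04676242012872595
pnR [0.3745 0.1481 0.045 ] ahead -0.06264492531696732 left -0.10268099825252232
pnL [0.4178 0.3472 0.045 ] ahead -0.06255579616368687 left 0.10100766109771889
sR [0.4274 0.158  0.045 ] ahead -0.01303920324451517 left -0.08184210234484972
sL [0.4617 0.3157 0.045 ] ahead -0.012946350422925695 left 0.0795316860987358
```

>>> servo_tool:
  series: "0 0 0.02 0 0 0; 0 0 0.06 0 0 0; 0 0 0.1 0 0 0; 0 0 0.135 0 0 0; 0 0 0.155 0 0 0; 0 0 0.163 0 0 0; 0 0 0.167 0 0 0; 0 0 0.17 0 0 0; 0 0 0.172 0 0 0; 0 0 0.172 0 0 0"

```text
time: 2.25
tool_pos: [0.4584, 0.2345, 0.0746]
orientation: [0.337, 3.122, 0.001]
contact_force: [0.0, 0.4, 0.2]
width: 0.597
grip_force: 0.0
```

```bash
python3 - <<'E'
from h import *
im=pickle.load(open("w1.pkl","rb")); print(-im["R"].T@im["t"], im["R"])
from rig import robot
s=robot.read_state(); print(s["tool_pos"],s["contact_force"])
E
```

```text
[0.38609569 0.24938689 0.32415812] [[ 2.12393597e-01  9.77183892e-01  7.75546974e-04]
 [ 9.36348033e-01 -2.03744719e-01  2.85902870e-01]
 [ 2.79537693e-01 -5.99977571e-02 -9.58258288e-01]]
[0.4583655  0.23445646 0.07457351] [0.0486455  0.44850766 0.18924858]
```

>>> servo_tool:
  series: "0 0 0.002 0 0 0; 0 0 0.004 0 0 0; 0 0 0.006 0 0 0; 0 0 0.008 0 0 0; 0 0 0.008 0 0 0; 0 0 0.008 0 0 0"

```text
time: 2.85
tool_pos: [0.4581, 0.2343, 0.068]
orientation: [-0.337, -3.123, -0.0]
contact_force: [-0.0, -0.4, 0.0]
width: 0.598
grip_force: 0.0
```

```bash
python3 - <<'E'
from rig import robot, viewer
import cv2
im=viewer.get_image("scene")["pixels"][90:190,320:440]
cv2.imwrite("pics/s2.png",cv2.resize(im,None,fx=5,fy=5,interpolation=cv2.INTER_CUBIC))
s=robot.read_state(); print(s["time"],s["tool_pos"],s["contact_force"])
E
```

```text
2.9 [0.4581398  0.2343073  0.06811195] [-0.01838542 -0.52405123  0.58936837]
```

View pics/s2.png

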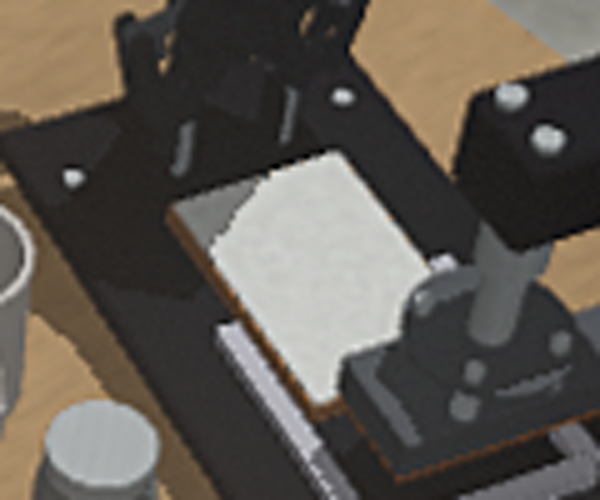

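The fingers stand just behind the board's near edge, level and not touching. I'll push along the guides.

>>> servo_tool:
  series: "-0.006 0 0.001 0 0 0; -0.013 0 0.001 0 0 0; -0.019 0 0.001 0 0 0; -0.023 0 0.001 0 0 0; -0.026 0 0.001 0 0 0; -0.029 0 0.001 0 0 0; -0.032 0 0.001 0 0 0; -0.035 0 0.001 0 0 0; -0.039 0 0.001 0 0 0; -0.043 0 0.001 0 0 0; -0.047 0 0.001 0 0 0; -0.051 0 0.001 0 0 0; -0.055 0 0.001 0 0 0; -0.059 0 0.001 0 0 0; -0.063 0 0.001 0 0 0; -0.067 0 0.001 0 0 0; -0.071 0 0.001 0 0 0; -0.075 0 0.001 0 0 0; -0.079 0 0.001 0 0 0; -0.083 0 0.001 0 0 0"

```text
time: 4.9
tool_pos: [0.5191, 0.221, 0.0673]
orientation: [0.337, 3.123, 0.0]
contact_force: [-1.0, 0.0, -0.9]
width: 0.603
grip_force: 0.3
```

>>> servo_tool:
  series: "-0.004 0 0 0 0 0; -0.008 0 0 0 0 0; -0.012 0 0 0 0 0; -0.016 0 0 0 0 0; -0.02 0 0 0 0 0; -0.024 0 0 0 0 0; -0.028 0 0 0 0 0; -0.031 0 0 0 0 0; -0.033 0 0 0 0 0; -0.035 0 0 0 0 0; -0.036 0 0 0 0 0; -0.037 0 0 0 0 0"

```text
time: 6.1
tool_pos: [0.546, 0.2151, 0.0673]
orientation: [-0.337, -3.123, -0.0]
contact_force: [-1.0, -0.9, 0.2]
width: 0.6
grip_force: 0.3
```

```bash
python3 - <<'E'
from rig import robot, viewer
import cv2
import numpy as np
i=viewer.get_image("scene")["pixels"][110:230,340:440]; t=viewer.get_image("top")["pixels"][150:270,140:220]
cv2.imwrite("pics/s3.png",np.hstack([cv2.resize(x,None,fx=4.4,fy=4.4,interpolation=cv2.INTER_CUBIC) for x in(i,t)]))
s=robot.read_state(); print(s["time"],s["tool_pos"],s["contact_force"])
E
```

```text
6.2 [0.5461164  0.2150892  0.06734133] [ 0.25438559  0.42964294 -0.25786087]
```

View pics/s3.png

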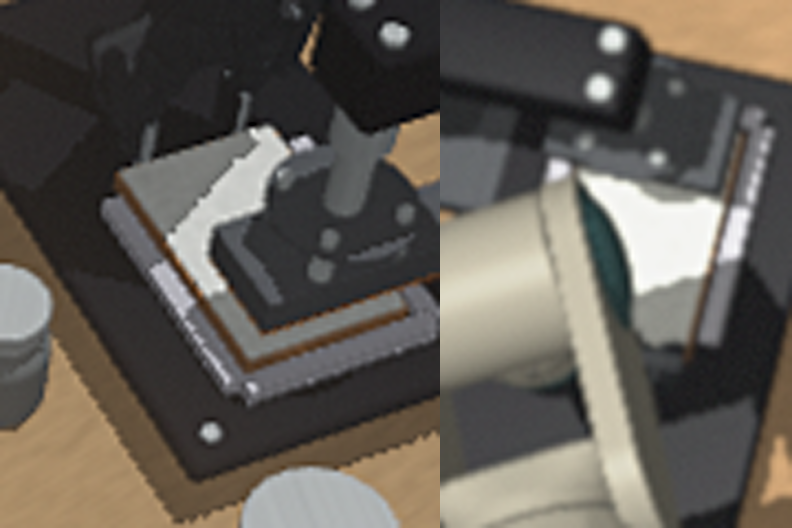

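The board is straight between the guides, but the scene crop shows a gap of a few mm from its far edge (y≈350) to the stop. I'll creep forward and watch the force.

>>> servo_tool:
  series: "-0.001 0 0 0 0 0; -0.002 0 0 0 0 0; -0.003 0 0 0 0 0; -0.004 0 0 0 0 0; -0.005 0 0 0 0 0; -0.006 0 0 0 0 0; -0.0065 0 0 0 0 0; -0.007 0 0 0 0 0"

```text
time: 7.0
tool_pos: [0.5507, 0.2141, 0.0673]
orientation: [-0.337, -3.122, 0.0]
contact_force: [-6.9, 1.0, 4.0]
width: 0.599
grip_force: 3.1
```

>>> servo_tool:
  series: "-0.0005 0 0 0 0 0; -0.001 0 0 0 0 0; -0.001 0 0 0 0 0; -0.001 0 0 0 0 0"

```text
time: 7.4
tool_pos: [0.5507, 0.2141, 0.0673]
orientation: [-0.336, -3.12, 0.0]
contact_force: [-8.1, -0.3, 5.0]
width: 0.598
grip_force: 4.3
```

The force rose without any motion, and the position matches the expected travel, so the board should be home. I'll retreat, rise and go over to the treadle with the fingers shut.

>>> servo_tool:
  series: "0.002 0 0 0 0 0; 0.008 0 0 0 0 0; 0.02 0 0 0 0 0; 0.035 0 0 0 0 0; 0.047 0 0 0 0 0; 0.053 0 -0.01 0 0 0; 0.055 0 -0.04 0 0 0; 0.055 0 -0.09 0 0 0; 0.055 0 -0.14 0 0 0; 0.055 0 -0.18 0 0 0; 0.055 0 -0.2 0 0 0; 0.055 0 -0.2 0 0 0"

```text
time: 8.6
tool_pos: [0.5122, 0.2229, 0.2199]
orientation: [0.337, 3.119, 0.003]
contact_force: [0.5, -0.5, 0.4]
width: 0.601
grip_force: 0.0
```

>>> servo_tool:
  series: "-0.003 -0.02 0 0 0 0; -0.01 -0.07 0 0 0 0; -0.02 -0.13 0 0 0 0; -0.03 -0.19 0 0 0 0; -0.04 -0.25 0 0 0 0; -0.05 -0.31 0 0 0 0; -0.06 -0.37 0 0 0 0; -0.07 -0.43 0 0 0 0; -0.08 -0.49 0 0 0 0; -0.09 -0.54 0 0 0 0; -0.1 -0.59 0 0 0 0; -0.107 -0.62 0 0 0 0; -0.11 -0.636 0 0 0 0; -0.11 -0.636 0.03 0 0 0; -0.11 -0.636 0.07 0 0 0; -0.11 -0.636 0.1 0 0 0; -0.11 -0.636 0.116 0 0 0; -0.11 -0.636 0.116 0 0 0; -0.11 -0.636 0.116 0 0 0"
  hand: 1

```text
time: 10.5
tool_pos: [0.4906, -0.261, 0.1309]
orientation: [0.337, 3.123, -0.0]
contact_force: [-0.1, -0.2, -0.2]
width: 0.003
grip_force: 0.0
```

```bash
python3 - <<'E'
from rig import robot, viewer
import cv2
import numpy as np
i=viewer.get_image("scene")["pixels"]; t=viewer.get_image("top")["pixels"]
f=lambda x,s:cv2.resize(x,None,fx=s,fy=s,interpolation=cv2.INTER_CUBIC)
cv2.imwrite("pics/s4.png",np.vstack([np.hstack([f(i[110:220,340:440],4),f(t[160:270,140:240],4)])[:,:800],np.hstack([f(i[170:245,150:282],2),f(t[190:265,310:400],2)]+[np.zeros((150,800-444,3),np.uint8)])]))
s=robot.read_state(); print(s["time"],s["tool_pos"],s["contact_force"],s["width"])
E
```

```text
10.6 [ 0.49099379 -0.26127345  0.1318235 ] [ 0.5570547   0.25084707 -0.4613909 ] 0.0010325290936208087
```

View pics/s4.png

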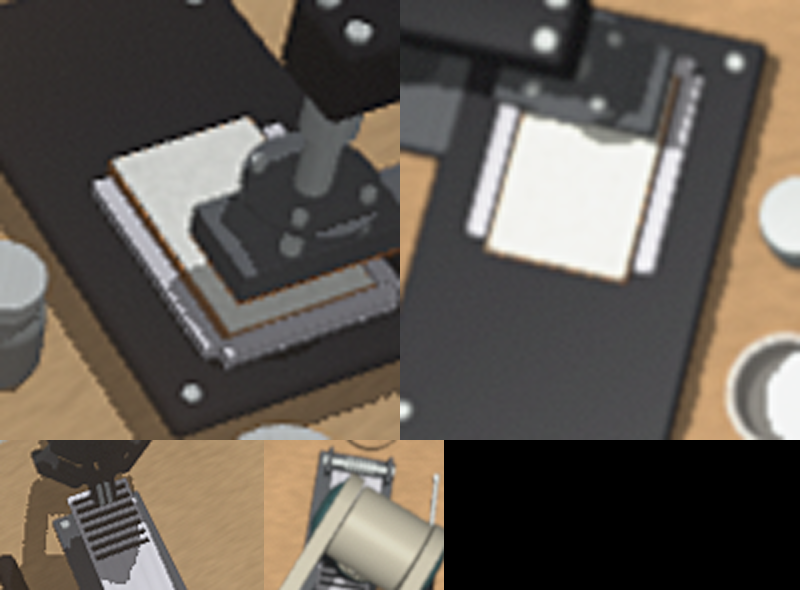

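The board's far edge lies parallel and right against the stop (scene crop, 230,335 to 375,290). In the top crop its near edge sits about 10 mm before the guide ends, as it should when home. The fingers are over the tread's middle line, so I'll press.

>>> servo_tool:
  series: "0 0 0.01 0 0 0; 0 0 0.025 0 0 0; 0 0 0.034 0 0 0; 0 0 0.038 0 0 0; 0 0 0.042 0 0 0; 0 0 0.046 0 0 0; 0 0 0.05 0 0 0; 0 0 0.054 0 0 0; 0 0 0.058 0 0 0; 0 0 0.062 0 0 0; 0 0 0.066 0 0 0; 0 0 0.07 0 0 0; 0 0 0.074 0 0 0; 0 0 0.077 0 0 0; 0 0 0.08 0 0 0; 0 0 0.08 0 0 0"

```text
time: 12.2
tool_pos: [0.4903, -0.2614, 0.0712]
orientation: [0.337, 3.123, -0.001]
contact_force: [-4.9, 0.5, 9.4]
width: -0.002
grip_force: 4.4
```

>>> servo_tool:
  series: "0 0 0.002 0 0 0; 0 0 0.004 0 0 0; 0 0 0.006 0 0 0; 0 0 0.007 0 0 0; 0 0 0.008 0 0 0; 0 0 0.008 0 0 0"

```text
time: 12.8
tool_pos: [0.4904, -0.2615, 0.0669]
orientation: [0.337, 3.123, -0.002]
contact_force: [-11.2, 4.4, 18.5]
width: -0.004
grip_force: 9.2
```

The treadle is on its stop: 18 N, with the fingertip at z = 0.045. I'll press slightly more and hold for about 2 s.

>>> servo_tool:
  series: "0 0 0.001 0 0 0; 0 0 0.001 0 0 0; 0 0 0.001 0 0 0; 0 0 0.001 0 0 0; 0 0 0.001 0 0 0; 0 0 0.001 0 0 0; 0 0 0.001 0 0 0; 0 0 0.001 0 0 0; 0 0 0.001 0 0 0; 0 0 0.001 0 0 0; 0 0 0.001 0 0 0; 0 0 0.001 0 0 0; 0 0 0.001 0 0 0; 0 0 0.001 0 0 0; 0 0 0.001 0 0 0; 0 0 0.001 0 0 0; 0 0 0.001 0 0 0; 0 0 0.001 0 0 0; 0 0 0.001 0 0 0"

```text
time: 14.7
tool_pos: [0.4904, -0.2615, 0.0668]
orientation: [0.337, 3.123, -0.002]
contact_force: [-12.6, 5.6, 22.7]
width: -0.001
grip_force: 11.3
```

>>> servo_tool:
  series: "0 0 -0.004 0 0 0; 0 0 -0.008 0 0 0; 0 0 -0.012 0 0 0; 0 0 -0.016 0 0 0; 0 0 -0.02 0 0 0; 0 0 -0.024 0 0 0; 0 0 -0.028 0 0 0; 0 0 -0.032 0 0 0; 0 0 -0.036 0 0 0; 0 0 -0.041 0 0 0; 0 0 -0.047 0 0 0; 0 0 -0.055 0 0 0; 0 0 -0.075 0 0 0; 0 0 -0.11 0 0 0; 0 0 -0.15 0 0 0; 0 0 -0.19 0 0 0; 0 0 -0.21 0 0 0; 0 0 -0.21 0 0 0"

```text
time: 16.5
tool_pos: [0.4908, -0.2614, 0.2234]
orientation: [0.337, 3.12, -0.003]
contact_force: [0.5, -0.1, -0.8]
width: -0.003
grip_force: 0.0
```

```bash
python3 - <<'E'
from rig import robot, viewer
import cv2
import numpy as np
i=viewer.get_image("scene")["pixels"]; t=viewer.get_image("top")["pixels"]
f=lambda x,s:cv2.resize(x,None,fx=s,fy=s,interpolation=cv2.INTER_CUBIC)
a=np.hstack([f(i[110:220,340:440],4),f(t[160:270,140:240],4)]); b=np.hstack([f(i[170:250,150:282],2),f(t[140:220,240:400],2)]); b=np.hstack([b,np.zeros((160,800-b.shape[1],3),np.uint8)])
cv2.imwrite("pics/s5.png",np.vstack([a,b]))
s=robot.read_state(); print(s["time"],s["tool_pos"],s["contact_force"])
E
```

```text
16.6 [ 0.48994739 -0.26076942  0.21966614] [ 0.16066586 -0.78712232 -1.08952289]
```

View pics/s5.png

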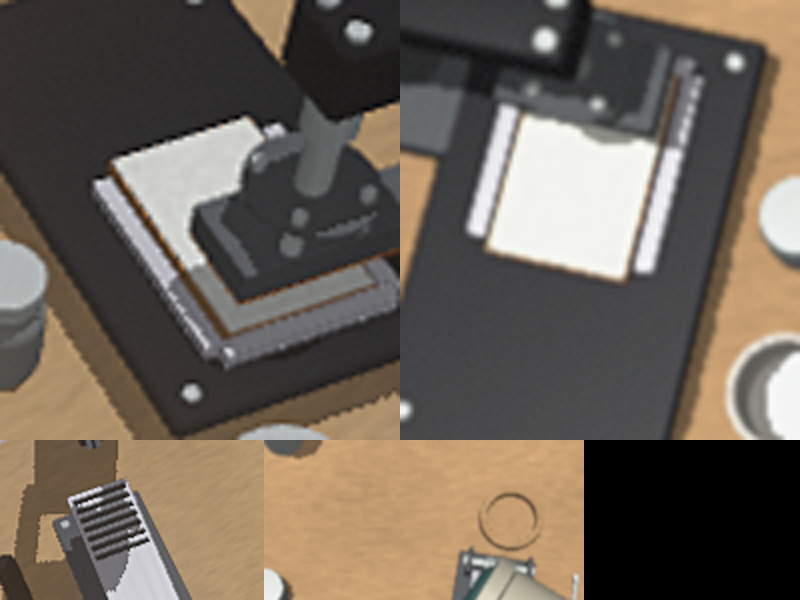

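The board is unchanged and still home, the treadle and head are back up, and nothing else has moved. I'm handing in the job.

```bash
python3 -c "
from rig import robot
print(robot.finish_job())"
```

```text
the job is handed in; nothing more can be done
None
```

I handed the job in after about 17 s: the board is home against the back stop, the treadle was held down on its stop for about 2 s and came right back up, and I saw no movement in the mug, jar, tape or screwdriver where the pictures showed them.

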